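# Bolt the centrifuge lid shut against its spring catch

### The job

The lid of the small bench centrifuge is shut but not yet bolted. Press the orange spring catch bar on its top down with one fingertip and, keeping it down the whole way, push the blue lug of the steel bolt with the other fingertip until the bolt is fully home in its keeper; only then let the catch spring back up, and take the hand clear. Only touch and push: do not grip anything, and leave the red-capped jar on the lid, the stack of dishes and the brown bottle as they stand.

Things in the scene. Friction and masses are not known exactly. Their poses are not given: they have to be found in the camera images.
- centrifuge: Fixed pale-grey bench centrifuge, 280 (x) by 300 (y) by 112 mm high; place and yaw vary. Origin at the centre of its underside, z up, front faces its -x; the axes below are this body's. On its flat top: the catch bar (centre x -105, y -30 mm) and parallel, 50 mm behind it (x -55 mm), the bolt, which slides towards +y. Window and panel on the rear half are flat.
- catch_top (a point): Centre of the upper face of the orange catch bar; moves with it. The face is smooth and flat, 24 mm wide (x) by 100 mm long (y), 34 mm above the machine's top when up and 24 mm fully down. Press anywhere along it; a fingertip may slide along it while pressing.
- catch (a joint): How far the catch bar is pressed straight down, m: 0 up, 0.010 down on a stop. Spring: 5 N to start, 10 N fully down. Its orange pawl sits in a comb of 4 mm teeth, 12 mm apart, on the bolt and blocks it; clear of them from about 0.006 down, and it springs up into the next gap wherever it is let go.
- lug_back (a point): Centre of the back (-y) face of the bolt's blue lug, the face to push; moves with the bolt. The lug is an upright block 26 mm wide (x), 16 mm thick (y), its top 48 mm above the machine's top; this point is 36 mm above it. Behind the lug (-y) the top is bare. The bolt's steel bar (20 mm wide) runs 87 mm to +y of this point; bar and comb teeth (10 mm, on the catch side) are 21 mm high.
- keeper (a point): Centre of the keeper, a dark steel bridge on the bolt's line that the bolt's end enters: 38 (x) by 24 (y) mm, 29 mm above the machine's top; this point is at its foot, 110 mm to +y of the drawn-back lug's back face. A like staple, 28 mm high, spans the bolt 44 mm nearer the lug. The lug touches neither when home.
- bolt (a joint): How far the bolt has been pushed towards +y of the centrifuge, m: near 0 drawn back (start, up to 0.0015), 0.036 fully home in the keeper, at a stop. Sliding it takes about 2 N when the catch is down; up, the catch blocks it with about 2 mm of play.
- jar: Loose bystander on the lid's rear half: clear jar with a red cap, 44 mm diameter, 42 mm high; origin at the centre of its underside.
- dishes: Loose bystander on the table: stack of three clear round dishes, 91 mm diameter, 47 mm high; origin at the centre of its underside.
- bottle: Loose bystander on the table: brown glass bottle with a blue cap, 64 mm diameter, 150 mm high; origin at the centre of its underside.
- rack: Fixed orange tube rack, 110 (x) by 200 (y) mm, 62 mm high, with red- and blue-capped tubes up to 104 mm high, to the left of the centrifuge; not part of the job. Origin at the centre of its underside.

How it is judged:
On the way, in this order (a step that is already met when the one before it is completed fails the run):
1. the catch bar is pressed down, clear of the comb, with the bolt still drawn back (value of joint catch above 0.0055 m and value of joint bolt below 0.006 m), for 0.05 s.
2. the bolt is fully home while the catch bar is still held down (value of joint bolt above 0.0335 m and value of joint catch above 0.004 m), for 0.02 s.
At the end, for the whole second after the job is handed in: The bolt is home in the keeper (pushed at least 33.5 of its 36 mm), the catch bar has sprung back up (within 2 mm) and locks it; jar, dishes and bottle stand upright within 15 mm of where they were (value of joint bolt above 0.0335 m and value of joint catch below 0.002 m and distance of each of jar, dishes, bottle from where it was at the start of the episode below 0.015 m and angle between each of jar, bottle's own z axis and vertical below 0.2 rad); the robot touches nothing.
It fails at once if the catch was let up while the bolt was on its way (or the bolt was forced past it) (value of joint bolt between 0.007 and 0.03 m and value of joint catch below 0.004 m).
It fails at once if the jar, the dishes or the bottle was lifted, carried, shoved or tipped (distance of any of jar, dishes, bottle from where it was at the start of the episode above 0.02 m or angle between any of jar, bottle, dishes's own z axis and vertical above 0.4 rad).
It also fails if it takes over 35 s, if anything falls off the work surface, if the arm or the gripper's body presses on something with over 40 N, if the wrist force passes 120 N, or if a joint passes its speed limit or range.

### The arm

A 6-joint arm with a two-finger parallel gripper is mounted at the origin on the work surface. World frame = base frame: x ahead of the robot, y to its left, z up, the work surface at z = 0. Lengths are in m, angles in rad, forces in N, time in s.
With the tool pointing down it reaches from about 0.325 to 0.775 m from the base axis. Payload 5.5 kg.
Tool frame: the origin (TCP) lies between the finger pads; the fingertips stand ctrl.nose_length ahead of it and the grasp point (between the pads) is the TCP (ctrl.nose_length is the distance from the TCP to the fingertips, in m); z points along the fingers, y is the direction in which the jaws open and shut (so a half turn about z gives the same grasp; the last joint's range is limited). The gripper opens to 85 mm and grips with 20 to 120 N. Pads are 22 mm wide; open, the fingers measure 114 mm over their backs; the gripper's body (76 mm by 85 mm) begins 54 mm behind the grasp point. The pads swing forward as they close: fully open they stand 13 mm farther back than shut.
Start: joints at [1.137, 0.091, 1.231, -0, 1.82, -0.057], TCP at [0.221, 0.558, 0.25] pointing down, gripper open.
Joint ranges: [-2.87, 2.87], [-0.86, 2.18], [0.17, 2.46], [-1.51, 4.65], [0.06, 2.69], [-2.65, 2.65]. Speed limits (rad/s): [2.57, 2.57, 3.01, 3.14, 3.14, 3.14].

### API

Orientations are given as a unit quaternion [w, x, y, z].
In Python, from station import sensors, optics, ctrl gives the robot as it stands.
- The arm moves only by the tool move_arm, never from a script. Its argument "increments" is a list of rows, each a list of 3 entries, a list of its own where there are three numbers: the shift along the world's x, y, z in mm, then the turn, a rotation vector about the world's x, y, z in units of 6 degrees (1.0 is 6 degrees), then the closure in counts, from 0 (fully open) to 255 (shut). In form: [[[dx, dy, dz], [rx, ry, rz], fingers], ...]. A call has 1 to 12 rows; each row shifts and turns the commanded pose from where the row before left it; what a row does not reach is not made up. A row lasts 1/8 s, in which the tool goes at most 62.5 mm and 10.7 degrees, less where a joint would pass 70% of its speed; a pose out of reach is approached as far as the arm can. A call is refused whole if a number of a shift passes 62.5 or a number of a turn 1, either way. A call with a gripper value outside its range is refused whole. The fingers move at their own pace and stop on an object; "squeeze" is the grip in N (left out, the last holds). Time passes only in rows, so rows that do not move let the fingers close. It gives the time, the measured TCP pose, the force and the opening at its end, in the units of the state.
- sensors.get_state(): the state, without advancing time (a new reading comes with each control period).
- optics.get_image(name): name is "side" or "top"; returns a dict with "color" (400x640x3 uint8, red, green, blue), "fx", "fy", "cx", "cy" (pixels), "dist" ([k1, k2, p1, p2, k3] as OpenCV has them; the pictures are not rectified), "R" (3x3) and "t" (3): a world point X has camera coordinates R X + t. Camera axes: x right, y down, z forward; pixel columns grow to the right and rows downward; lengths in m; the calibration is good to about 2 mm. A picture is of the moment at which its call begins. There is no depth.
- ctrl.sign_off(): hands the job in, once; it reports no verdict.
Trained networks look in a picture, given as the dict that the camera call returned (one of the last four; its "shot" number tells which), for a name from the list of things; names that differ only in an ending like _2 or _b are one class to them, and where a whole thing is asked for, a point or a joint stands for the part that bears it (a point fixed in the world has none). Each returns a list of dicts, best first, with "score" (0 to 1); they miss things now and then, are a little off and sometimes report something else, mostly with a low value. They report only what shows in the picture. A call takes as long as a camera call.
- optics.find_in(name, picture): "location" ([x, y, z] in m, in world coordinates, good to about 4 mm: the middle of the surface that is visible of it).
- optics.regions_of(name, picture): "pixels" (400x640 bool, what is visible of it).
- optics.pinpoint(name, picture): "location" ([x, y, z] in m, in world coordinates, good to about 4 mm: a listed point, or the origin of a listed thing).
The state is a dict: "time_s": time; "joints": joint angles; "joint_vel": joint speeds; "joint_efforts": joint torques, N m; "ee_pos": TCP position; "eef_rot": TCP orientation; "contact_force": force on the tool from outside, world axes, zero at the start; "wrist_torque": the same for the moment, N m; "finger_gap": opening from 0.0 (shut) to 1.0 (fully open).
Only numpy, scipy, OpenCV 4.12 (cv2) and the standard library are available. Lean on these libraries where they do the work, as an engineer would, in place of code of your own. Each camera call takes 0.05 s, during which the arm holds its last target.

## Working session

There is one attempt and no reset: what is moved stays moved. The work goes in short steps, Python scripts to look and compute and a tool call to move; the robot and the scene stay as the last step left them, time stands still between calls to the robot, and variables do not carry over. Pictures are saved under pics/ and viewed, and the job is handed in when it is done.

Besides the shell and the picture viewer there is one more tool, called after ">>>" by a JSON object that holds its "op" and its "data", one argument or row to a line. move_arm: Moves the arm, as the interface text tells. Its arguments: {"type":"object","properties":{"increments":{"type":"array","items":{"type":"array"}},"squeeze":{"type":"number"}},"required":["increments"]}

```bash
mkdir -p pics; cat > h.py <<'E'
from station import sensors, optics, ctrl
import numpy as np, cv2
def save(im,n): cv2.imwrite('pics/'+n+'.png',im['color'][:,:,::-1])
E
python3 - <<'E'
from h import *
s=sensors.get_state()
print({k:np.round(v,4).tolist() for k,v in s.items()}, ctrl.nose_length)
for n in('top','side'):
    im=optics.get_image(n); save(im,n+'0')
    print(n,im['shot'],np.round(-im['R'].T@im['t'],3))
    for t in('centrifuge','catch_top','lug_back','keeper','jar','dishes','bottle','rack'):
        r=optics.pinpoint(t,im); print(t,[(np.round(a['location'],4).tolist(),round(a['score'],2)) for a in r[:2]])
E
```

```text
{'time_s': 0.0, 'joints': [1.1373, 0.0918, 1.2319, -0.0, 1.8198, -0.0567], 'joint_vel': [-0.0016, -0.0013, -0.001, -0.0017, -0.001, 0.0011], 'joint_efforts': [0.0003, -45.873, -41.8022, 0.0001, 0.0116, 0.0], 'ee_pos': [0.2207, 0.5577, 0.2491], 'eef_rot': [-0.0002, 0.1873, 0.9823, -0.001], 'contact_force': [-0.0361, 0.8319, 0.6624], 'wrist_torque': [0.0153, 0.0036, -0.0181], 'finger_gap': 0.9967} 0.019
top 1 [ 0.413 -0.011  1.252]
centrifuge [([0.6232, -0.0759, 0.0015], 0.88), ([0.6609, -0.1601, 0.1118], 0.53)]
catch_top [([0.5154, -0.0834, 0.1425], 0.58)]
lug_back [([0.5583, -0.1011, 0.1513], 0.74)]
keeper [([0.5826, 0.004, 0.1093], 0.57)]
jar [([0.6624, -0.1638, 0.1108], 0.61), ([0.4612, -0.3936, -0.0002], 0.39)]
dishes [([0.4631, -0.3971, -0.0027], 0.97)]
bottle [([0.5922, 0.3287, 0.0007], 0.59)]
rack [([0.4295, 0.3535, 0.0023], 0.57)]
side 2 [ 0.539 -1.133  0.8  ]
centrifuge [([0.6215, -0.0752, -0.0014], 0.87)]
catch_top [([0.5133, -0.0834, 0.1465], 0.84), ([0.4398, 0.3517, 0.0023], 0.71)]
lug_back [([0.5597, -0.1003, 0.1474], 0.66)]
keeper [([0.5819, 0.0091, 0.1091], 0.87)]
jar [([0.6588, -0.1578, 0.111], 0.72)]
dishes [([0.4647, -0.3956, 0.0005], 0.73)]
bottle [([0.5904, 0.3247, -0.0014], 0.79)]
rack [([0.4377, 0.3516, 0.0006], 0.66)]
```

View pics/top0.png

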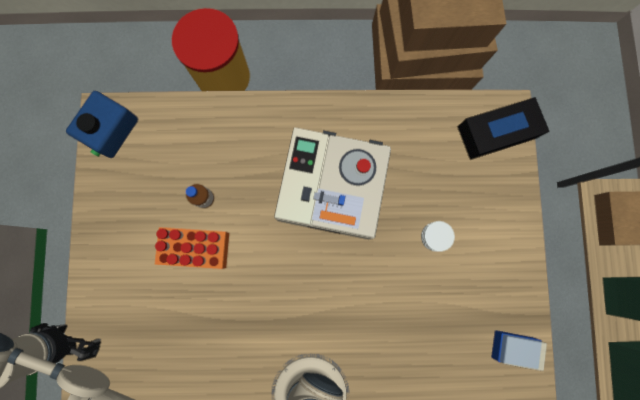

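View pics/side0.png

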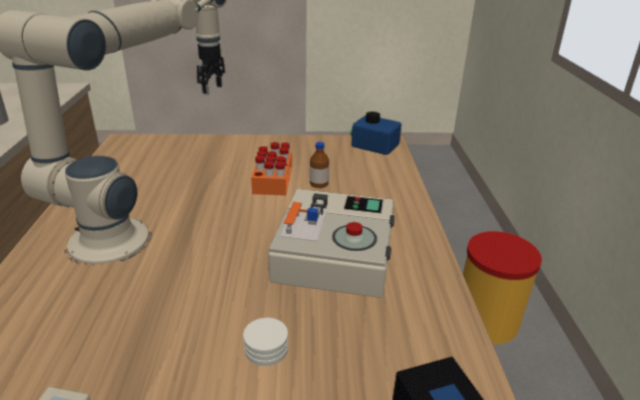

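The top view shows the orange catch bar at about (338,218), the blue lug at (341,200), the keeper at (306,194) and the jar cap at (364,166). I'll fit the machine's pose and overlay it as a check.

```bash
cat > fit.py <<'E'
from h import *
from scipy.optimize import least_squares
obs={'centrifuge':[],'catch_top':[],'lug_back':[],'keeper':[]}
ims={n:optics.get_image(n) for n in('top','side')}
for im in ims.values():
    for k in obs:
        for a in optics.pinpoint(k,im)[:1]: obs[k].append(a['location'])
obs['centrifuge']+= [[.6232,-.0759,0.0015],[.6215,-.0752,-.0014]]
obs['catch_top']+=[[.5154,-.0834,.1425],[.5133,-.0834,.1465]]
obs['lug_back']+=[[.5583,-.1011,.1513],[.5597,-.1003,.1474]]
obs['keeper']+=[[.5826,.004,.1093],[.5819,.0091,.1091]]
for k in obs: print(k,np.round(obs[k],4).tolist())
def body(p):
    return {'centrifuge':(0,0,0),'catch_top':(-.105,-.03,.146),'lug_back':(-.055,p[3],.148),'keeper':(-.055,p[3]+.11,.112)}
def W(p,b):
    c,s=np.cos(p[2]),np.sin(p[2]); b=np.asarray(b,float)
    return np.stack([p[0]+c*b[...,0]-s*b[...,1],p[1]+s*b[...,0]+c*b[...,1],b[...,2]],-1)
def res(p):
    b=body(p); return np.concatenate([(W(p,b[k])-np.array(v)).ravel() for k,v in obs.items()])
r=least_squares(res,[.6225,-.0755,-.2,-.038],loss='soft_l1',f_scale=.003,x_scale=[.1,.1,.1,.1]); p=r.x
def proj(im,X):
    K=np.array([[im['fx'],0,im['cx']],[0,im['fy'],im['cy']],[0,0,1]])
    return cv2.projectPoints(np.asarray(X,float).reshape(-1,1,3),cv2.Rodrigues(im['R'])[0],im['t'],K,np.array(im['dist'],float))[0].reshape(-1,2)
def rect(x0,x1,y0,y1,z): return np.array([(x0,y0,z),(x1,y0,z),(x1,y1,z),(x0,y1,z)])
def overlay(p,tag):
  for n,im in ims.items():
    c=im['color'][:,:,::-1].copy(); S=6 if n=='top' else 6
    m=proj(im,W(p,[(-.04,-.03,.13)]))[0]; x0,y0=int(m[0]-65),int(m[1]-48)
    z=cv2.resize(c[y0:y0+96,x0:x0+130],None,fx=S,fy=S,interpolation=cv2.INTER_NEAREST)
    for q,col in((rect(-.14,.14,-.15,.15,.112),(255,255,0)),(rect(-.117,-.093,-.08,.02,.146),(0,255,0)),(rect(-.068,-.042,p[3],p[3]+.016,.16),(0,255,255)),(rect(-.074,-.036,p[3]+.098,p[3]+.122,.141),(255,0,255))):
        u=((proj(im,W(p,q))-[x0,y0]+.5)*S).astype(np.int32)
        cv2.polylines(z,[u],True,col,1)
    cv2.imwrite(f'pics/ov_{n}{tag}.png',z)
if __name__=='__main__':
    print(p,np.degrees(p[2]),np.abs(r.fun).max())
    overlay(p,'a')
E
python3 fit.py
```

```text
centrifuge [[0.6212, -0.0734, 0.0001], [0.6237, -0.0772, 0.0004], [0.6232, -0.0759, 0.0015], [0.6215, -0.0752, -0.0014]]
catch_top [[0.6625, -0.1609, 0.1124], [0.5128, -0.0803, 0.1482], [0.5154, -0.0834, 0.1425], [0.5133, -0.0834, 0.1465]]
lug_back [[0.5605, -0.0991, 0.1489], [0.5605, -0.1012, 0.1463], [0.5583, -0.1011, 0.1513], [0.5597, -0.1003, 0.1474]]
keeper [[0.5803, 0.0049, 0.1113], [0.5811, 0.0111, 0.111], [0.5826, 0.004, 0.1093], [0.5819, 0.0091, 0.1091]]
[ 0.62199116 -0.07490278 -0.19468651 -0.03719995] -11.154715332119006 0.14932899202304484
```

View pics/ov_topa.png

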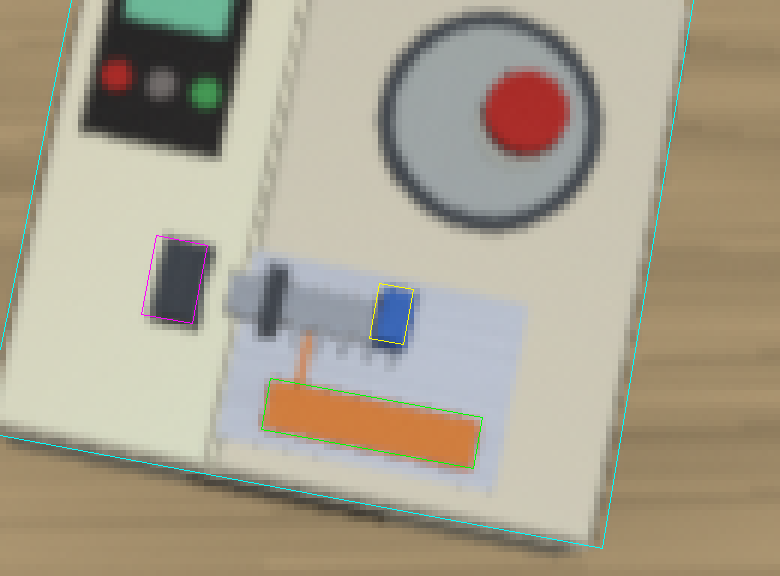

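View pics/ov_sidea.png

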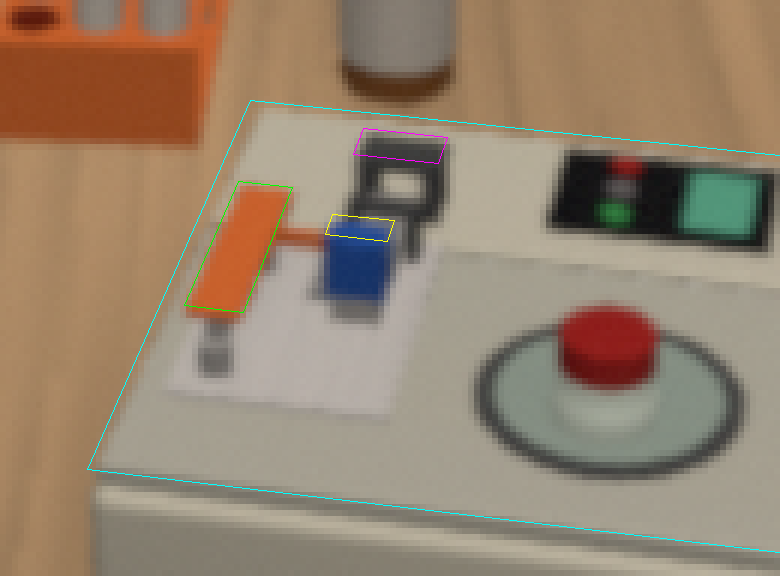

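>>> {"op": "move_arm", "data": {
  "increments": [
    [[22.2,-48.2,0],[0,0,-0.948],150],
    [[22.2,-48.2,0],[0,0,-0.948],150],
    [[22.2,-48.2,0],[0,0,-0.948],150],
    [[22.2,-48.2,0],[0,0,-0.948],150],
    [[22.2,-48.2,0],[0,0,-0.948],150],
    [[22.2,-48.2,0],[0,0,-0.948],150],
    [[22.2,-48.2,0],[0,0,-0.948],150],
    [[22.2,-48.2,0],[0,0,-0.948],150],
    [[22.2,-48.2,0],[0,0,-0.948],150],
    [[22.2,-48.2,0],[0,0,-0.948],150],
    [[22.2,-48.2,0],[0,0,-0.948],150],
    [[22.2,-48.2,0],[0,0,-0.948],150]
  ]
}}

```text
time_s: 2.9
ee_pos: [0.4877, -0.0222, 0.2506]
eef_rot: [0.0, 0.707, 0.707, 0.0]
contact_force: [0.4, -1.0, 0.1]
finger_gap: 0.412
```

>>> {"op": "move_arm", "data": {
  "increments": [
    [[22.2,-48.2,0],[0,0,-0.948],150],
    [[22.2,-48.2,0],[0,0,-0.948],150],
    [[0,0,0],[0,0,0],150],
    [[0,0,0],[0,0,0],150],
    [[0,0,0],[0,0,0],150]
  ]
}}

```text
time_s: 3.52
ee_pos: [0.5314, -0.1158, 0.2508]
eef_rot: [0.0, 0.772, 0.635, 0.0]
contact_force: [0.1, -0.4, 0.4]
finger_gap: 0.417
```

```bash
cat > chk.py <<'E'
from h import *
import sys
s=sensors.get_state()
print({k:np.round(s[k],4).tolist() for k in('time_s','joints','ee_pos','eef_rot','contact_force','finger_gap')})
q=s['eef_rot']; w,x,y,z=q
ty=np.array([2*(x*y-w*z),1-2*(x*x+z*z),2*(y*z+w*x)]); tz=np.array([2*(x*z+w*y),2*(y*z-w*x),1-2*(x*x+y*y)])
print('tool y ang',np.degrees(np.arctan2(ty[1],ty[0])),'tz',tz.round(4))
P=np.array([.62199,-.0749]);c,sn=np.cos(-.1947),np.sin(-.1947)
d=np.array(s['ee_pos'][:2])-P; print('body xy',np.round([c*d[0]+sn*d[1],-sn*d[0]+c*d[1]],4))
if len(sys.argv)>1:
    for n in('top','side'):
        im=optics.get_image(n); x0,y0=((265,150) if n=='top' else (250,110))
        cv2.imwrite(f'pics/{n}_{sys.argv[1]}.png',cv2.resize(im['color'][y0:y0+110,x0:x0+150,::-1],None,fx=5,fy=5,interpolation=cv2.INTER_CUBIC))
E
python3 chk.py b
```

```text
{'time_s': 3.525, 'joints': [-0.2773, -0.0606, 1.3831, 0.0003, 1.8185, -0.0832], 'ee_pos': [0.5314, -0.1158, 0.2508], 'eef_rot': [0.0002, 0.7723, 0.6353, 0.0003], 'contact_force': [0.0725, -0.4421, 0.3931], 'finger_gap': 0.4173}
tool y ang -11.12006898095439 tz [ 7.e-04  1.e-04 -1.e+00]
body xy [-0.081  -0.0577]
```

>>> {"op": "move_arm", "data": {
  "increments": [
    [[0,0,-32],[0,0,0],150],
    [[0,0,-31],[0,0,0],150],
    [[0,0,0],[0,0,0],150]
  ]
}}

```text
time_s: 4.0
ee_pos: [0.5302, -0.1158, 0.1847]
eef_rot: [-0.002, 0.772, 0.635, -0.001]
contact_force: [0.7, -0.3, -0.2]
finger_gap: 0.41
```

```bash
python3 chk.py c
```

```text
{'time_s': 4.0, 'joints': [-0.2777, -0.062, 1.5011, 0.0, 1.7076, -0.0831], 'ee_pos': [0.5302, -0.1158, 0.1847], 'eef_rot': [-0.0021, 0.7725, 0.6351, -0.0014], 'contact_force': [0.6697, -0.3141, -0.1692], 'finger_gap': 0.4105}
tool y ang -11.151715990518118 tz [-0.0049  0.0014 -1.    ]
body xy [-0.0821 -0.0579]
```

View pics/top_c.png

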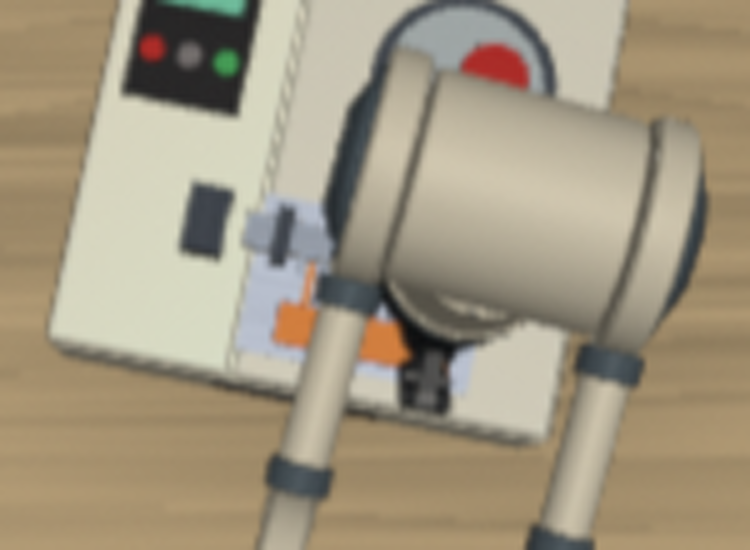

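View pics/side_c.png

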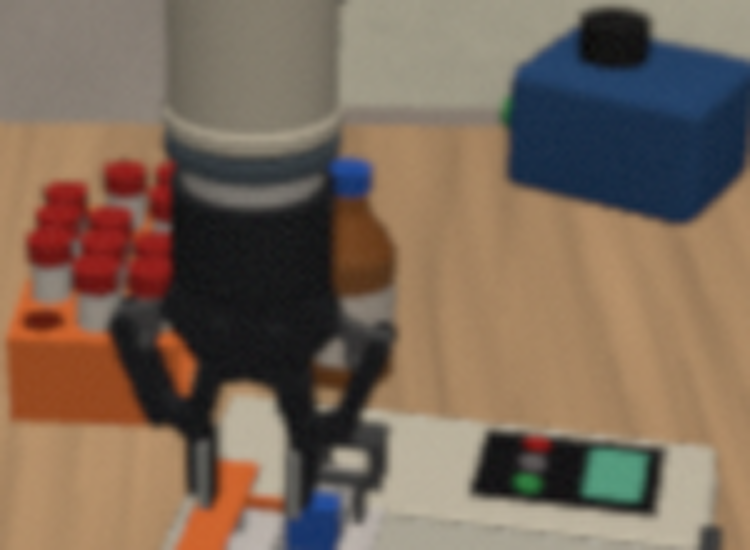

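```bash
cat > tip.py <<'E'
from h import *
import sys
im=optics.get_image('side'); x0,y0=265,165
cv2.imwrite(f'pics/{sys.argv[1]}.png',cv2.resize(im['color'][y0:y0+70,x0:x0+90,::-1],None,fx=8,fy=8,interpolation=cv2.INTER_CUBIC))
K=np.array([[im['fx'],0,im['cx']],[0,im['fy'],im['cy']],[0,0,1]])
th=-.1947;P=np.array([.62199,-.0749,0]);Rb=np.array([[np.cos(th),-np.sin(th),0],[np.sin(th),np.cos(th),0],[0,0,1]])
s=sensors.get_state();B=Rb.T@(np.array(s['ee_pos'])-P); print('tcp body',B.round(4))
# grid on plane body y = tcp_y-0.011 (near face of finger)
def px(b):
    X=Rb@np.array(b)+P
    return (cv2.projectPoints(X.reshape(1,1,3),cv2.Rodrigues(im['R'])[0],im['t'],K,np.array(im['dist'],float))[0].ravel()-[x0,y0]+.5)*8
for x in(-.13,-.105,-.08,-.055,-.03):
    print(x,[px((x,B[1]-.011,z)).round(0).tolist() for z in(.14,.165,.19)])
E
python3 tip.py tip1
```

```text
tcp body [-0.0801 -0.0583  0.1892]
-0.13 [[117.0, 449.0], [115.0, 379.0], [114.0, 308.0]]
-0.105 [[197.0, 458.0], [197.0, 388.0], [196.0, 317.0]]
-0.08 [[278.0, 467.0], [278.0, 397.0], [278.0, 326.0]]
-0.055 [[359.0, 476.0], [360.0, 406.0], [361.0, 335.0]]
-0.03 [[441.0, 485.0], [443.0, 415.0], [444.0, 344.0]]
```

View pics/tip1.png

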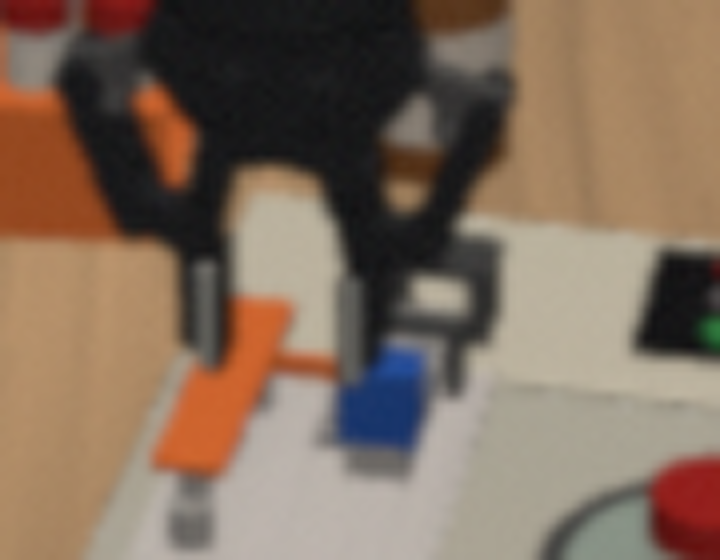

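>>> {"op": "move_arm", "data": {
  "increments": [
    [[0,0,-10],[0,0,0],150],
    [[0,0,-8],[0,0,0],150],
    [[0,0,-4],[0,0,0],150],
    [[0,0,0],[0,0,0],150]
  ]
}}

```text
time_s: 4.65
ee_pos: [0.5314, -0.1169, 0.1649]
eef_rot: [-0.0, 0.773, 0.635, -0.0]
contact_force: [-0.8, -0.7, -0.3]
finger_gap: 0.413
```

>>> {"op": "move_arm", "data": {
  "increments": [
    [[0,0,-4],[0,0,0],150],
    [[0,0,-3],[0,0,0],150],
    [[0,0,0],[0,0,0],150]
  ]
}}

```text
time_s: 5.03
ee_pos: [0.5318, -0.1171, 0.1596]
eef_rot: [0.001, 0.773, 0.635, 0.0]
contact_force: [-2.1, 0.4, 7.4]
finger_gap: 0.408
```

```bash
python3 chk.py; python3 tip.py tip2
```

```text
{'time_s': 5.025, 'joints': [-0.279, -0.0587, 1.5423, -0.0002, 1.6563, -0.0831], 'ee_pos': [0.5318, -0.1171, 0.1596], 'eef_rot': [0.0008, 0.7729, 0.6345, 0.0004], 'contact_force': [-2.1017, 0.3877, 7.3919], 'finger_gap': 0.4082}
tool y ang -11.228192549784062 tz [ 1.6e-03 -7.0e-04 -1.0e+00]
body xy [-0.0803 -0.0588]
tcp body [-0.0803 -0.0588  0.1597]
-0.13 [[117.0, 450.0], [115.0, 380.0], [113.0, 309.0]]
-0.105 [[197.0, 459.0], [196.0, 389.0], [195.0, 318.0]]
-0.08 [[278.0, 468.0], [278.0, 398.0], [278.0, 327.0]]
-0.055 [[359.0, 477.0], [360.0, 407.0], [361.0, 335.0]]
-0.03 [[440.0, 486.0], [442.0, 416.0], [444.0, 344.0]]
```

View pics/tip2.png

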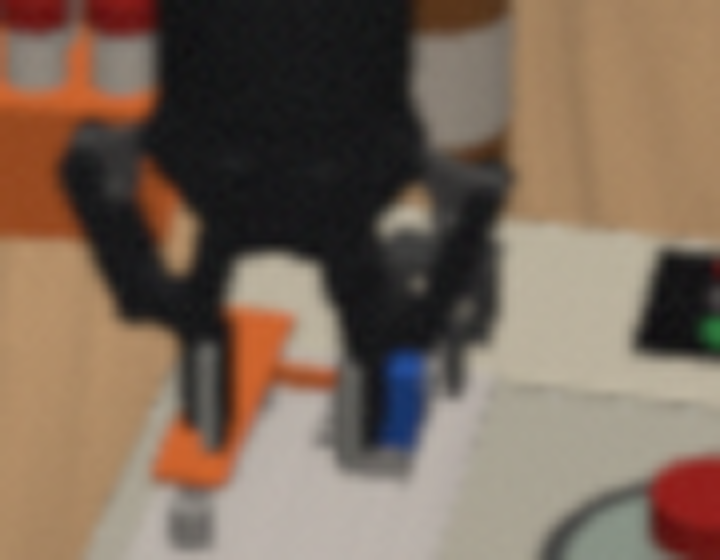

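>>> {"op": "move_arm", "data": {
  "increments": [
    [[0,0,-2],[0,0,0],150],
    [[0,0,-2],[0,0,0],150],
    [[0,0,0],[0,0,0],150],
    [[0,0,0],[0,0,0],150]
  ]
}}

```text
time_s: 5.58
ee_pos: [0.5318, -0.1171, 0.1563]
eef_rot: [0.001, 0.773, 0.635, 0.001]
contact_force: [-3.0, 0.4, 8.2]
finger_gap: 0.411
```

```bash
python3 chk.py
```

```text
{'time_s': 5.575, 'joints': [-0.279, -0.0583, 1.5477, -0.0002, 1.65, -0.0831], 'ee_pos': [0.5318, -0.1171, 0.1563], 'eef_rot': [0.001, 0.7729, 0.6345, 0.0005], 'contact_force': [-3.0322, 0.3851, 8.2345], 'finger_gap': 0.4111}
tool y ang -11.228092994401615 tz [ 2.1e-03 -8.0e-04 -1.0e+00]
body xy [-0.0803 -0.0588]
```

>>> {"op": "move_arm", "data": {
  "increments": [
    [[0,0,-1.5],[0,0,0],150],
    [[0,0,0],[0,0,0],150]
  ]
}}

```text
time_s: 5.82
ee_pos: [0.5319, -0.1171, 0.1549]
eef_rot: [0.001, 0.773, 0.635, 0.001]
contact_force: [-2.1, 0.5, 9.1]
finger_gap: 0.416
```

>>> {"op": "move_arm", "data": {
  "increments": [
    [[0,0,-1],[0,0,0],150],
    [[0,0,0],[0,0,0],150]
  ]
}}

```text
time_s: 6.08
ee_pos: [0.5319, -0.1171, 0.1541]
eef_rot: [0.001, 0.773, 0.635, 0.001]
contact_force: [-3.4, 1.3, 8.9]
finger_gap: 0.411
```

>>> {"op": "move_arm", "data": {
  "increments": [
    [[0,0,-1],[0,0,0],150],
    [[0,0,0],[0,0,0],150]
  ]
}}

```text
time_s: 6.32
ee_pos: [0.5319, -0.1171, 0.1539]
eef_rot: [0.001, 0.773, 0.635, 0.001]
contact_force: [-4.6, 0.3, 12.2]
finger_gap: 0.411
```

```bash
python3 chk.py; python3 tip.py tip3
```

```text
{'time_s': 6.325, 'joints': [-0.279, -0.0583, 1.552, -0.0003, 1.6448, -0.0831], 'ee_pos': [0.5319, -0.1171, 0.1539], 'eef_rot': [0.0014, 0.7729, 0.6346, 0.0008], 'contact_force': [-4.6296, 0.3281, 12.2413], 'finger_gap': 0.4105}
tool y ang -11.224474573309772 tz [ 0.003  -0.0012 -1.    ]
body xy [-0.0802 -0.0588]
tcp body [-0.0802 -0.0589  0.1539]
-0.13 [[117.0, 450.0], [115.0, 380.0], [113.0, 309.0]]
-0.105 [[197.0, 459.0], [196.0, 389.0], [195.0, 318.0]]
-0.08 [[278.0, 468.0], [278.0, 398.0], [278.0, 327.0]]
-0.055 [[359.0, 477.0], [360.0, 407.0], [361.0, 336.0]]
-0.03 [[440.0, 486.0], [442.0, 416.0], [444.0, 345.0]]
```

View pics/tip3.png

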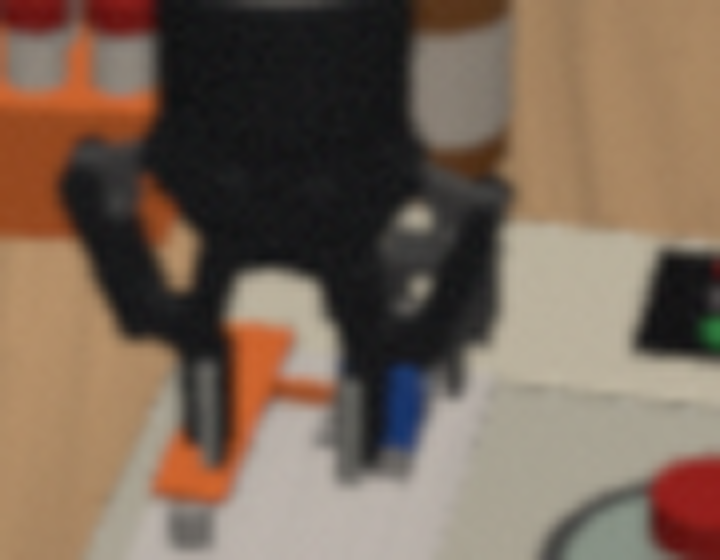

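>>> {"op": "move_arm", "data": {
  "increments": [
    [[0.8,3.9,0],[0,0,0],150],
    [[0.8,3.9,0],[0,0,0],150],
    [[0.8,3.9,0],[0,0,0],150],
    [[0,0,0],[0,0,0],150]
  ]
}}

```text
time_s: 6.88
ee_pos: [0.5349, -0.1075, 0.1541]
eef_rot: [0.004, 0.773, 0.634, 0.0]
contact_force: [-1.6, -6.1, 10.3]
finger_gap: 0.411
```

```bash
python3 chk.py; python3 tip.py tip4
```

```text
{'time_s': 6.875, 'joints': [-0.2582, -0.0581, 1.5515, -0.0041, 1.6423, -0.0613], 'ee_pos': [0.5349, -0.1075, 0.1541], 'eef_rot': [0.0036, 0.7733, 0.634, 0.0001], 'contact_force': [-1.5501, -6.0912, 10.3254], 'finger_gap': 0.411}
tool y ang -11.303446527581128 tz [ 0.0047 -0.0055 -1.    ]
body xy [-0.0792 -0.0488]
tcp body [-0.0792 -0.0489  0.1541]
-0.13 [[124.0, 432.0], [123.0, 363.0], [121.0, 292.0]]
-0.105 [[204.0, 441.0], [203.0, 372.0], [203.0, 301.0]]
-0.08 [[284.0, 450.0], [284.0, 381.0], [285.0, 310.0]]
-0.055 [[365.0, 459.0], [366.0, 390.0], [367.0, 318.0]]
-0.03 [[446.0, 468.0], [448.0, 399.0], [450.0, 327.0]]
```

View pics/tip4.png

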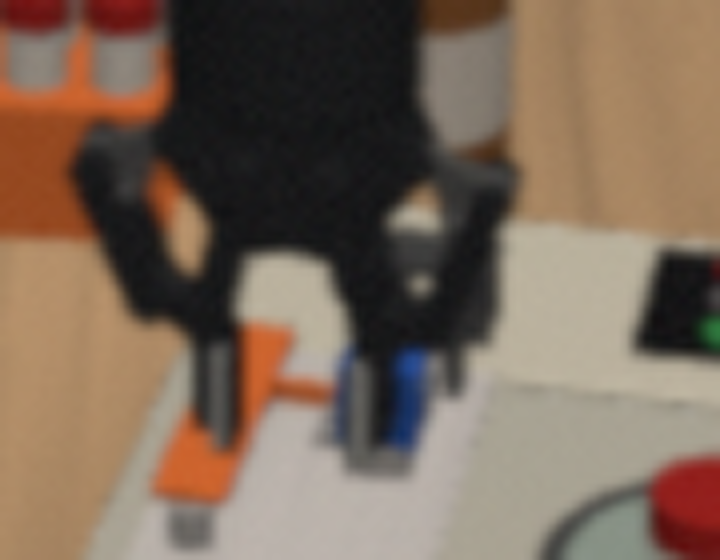

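>>> {"op": "move_arm", "data": {
  "increments": [
    [[0.8,3.9,0],[0,0,0],150],
    [[0.8,3.9,0],[0,0,0],150],
    [[0.8,3.9,0],[0,0,0],150],
    [[0.8,3.9,0],[0,0,0],150],
    [[0,0,0],[0,0,0],150]
  ]
}}

```text
time_s: 7.55
ee_pos: [0.5381, -0.0924, 0.1541]
eef_rot: [0.004, 0.773, 0.634, -0.0]
contact_force: [-1.3, -9.7, 11.0]
finger_gap: 0.415
```

```bash
python3 chk.py; python3 tip.py tip5
```

```text
{'time_s': 7.55, 'joints': [-0.2294, -0.0572, 1.5505, -0.0051, 1.6421, -0.032], 'ee_pos': [0.5381, -0.0924, 0.1541], 'eef_rot': [0.004, 0.7735, 0.6338, -0.0002], 'contact_force': [-1.2723, -9.698, 10.9719], 'finger_gap': 0.4146}
tool y ang -11.330295355865257 tz [ 0.0048 -0.0064 -1.    ]
body xy [-0.0789 -0.0334]
tcp body [-0.0789 -0.0334  0.1541]
-0.13 [[136.0, 406.0], [135.0, 337.0], [133.0, 267.0]]
-0.105 [[215.0, 415.0], [214.0, 346.0], [214.0, 275.0]]
-0.08 [[294.0, 423.0], [295.0, 354.0], [295.0, 284.0]]
-0.055 [[374.0, 432.0], [375.0, 363.0], [376.0, 293.0]]
-0.03 [[454.0, 441.0], [456.0, 372.0], [458.0, 301.0]]
```

View pics/tip5.png

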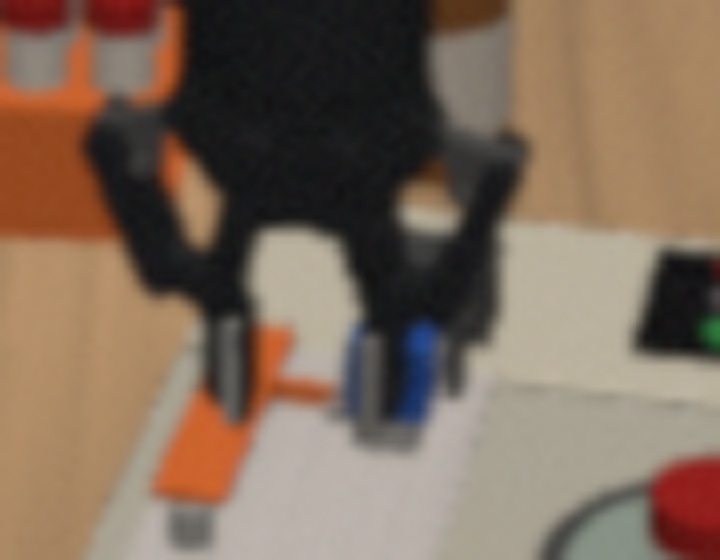

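>>> {"op": "move_arm", "data": {
  "increments": [
    [[0.7,3.9,0],[0,0,0],150],
    [[0.7,3.9,0],[0,0,0],150],
    [[0.7,3.9,0],[0,0,0],150],
    [[0.7,3.9,0],[0,0,0],150],
    [[0,0,0],[0,0,0],150]
  ]
}}

```text
time_s: 8.22
ee_pos: [0.5413, -0.0765, 0.1541]
eef_rot: [0.004, 0.773, 0.634, 0.0]
contact_force: [-0.3, -7.9, 10.1]
finger_gap: 0.407
```

>>> {"op": "move_arm", "data": {
  "increments": [
    [[0.4,2,0],[0,0,0],150],
    [[0,0,0],[0,0,0],150]
  ]
}}

```text
time_s: 8.48
ee_pos: [0.5417, -0.0747, 0.1541]
eef_rot: [0.004, 0.773, 0.634, 0.0]
contact_force: [-0.0, -8.3, 10.6]
finger_gap: 0.415
```

>>> {"op": "move_arm", "data": {
  "increments": [
    [[0.4,2,0],[0,0,0],150],
    [[0,0,0],[0,0,0],150]
  ]
}}

```text
time_s: 8.72
ee_pos: [0.542, -0.0731, 0.1541]
eef_rot: [0.004, 0.774, 0.634, 0.0]
contact_force: [-0.7, -10.2, 9.7]
finger_gap: 0.414
```

```bash
python3 chk.py; python3 tip.py tip6
```

```text
{'time_s': 8.725, 'joints': [-0.1932, -0.0552, 1.5486, -0.0054, 1.6415, 0.0048], 'ee_pos': [0.542, -0.0731, 0.1541], 'eef_rot': [0.0043, 0.7737, 0.6336, 0.0], 'contact_force': [-0.7494, -10.1988, 9.7389], 'finger_gap': 0.4139}
tool y ang -11.366129811490287 tz [ 0.0055 -0.0066 -1.    ]
body xy [-0.0789 -0.0138]
tcp body [-0.0789 -0.0138  0.1541]
-0.13 [[151.0, 373.0], [149.0, 305.0], [148.0, 235.0]]
-0.105 [[229.0, 382.0], [228.0, 313.0], [228.0, 243.0]]
-0.08 [[307.0, 390.0], [307.0, 322.0], [308.0, 252.0]]
-0.055 [[386.0, 399.0], [387.0, 330.0], [388.0, 260.0]]
-0.03 [[465.0, 407.0], [467.0, 339.0], [469.0, 269.0]]
```

View pics/tip6.png

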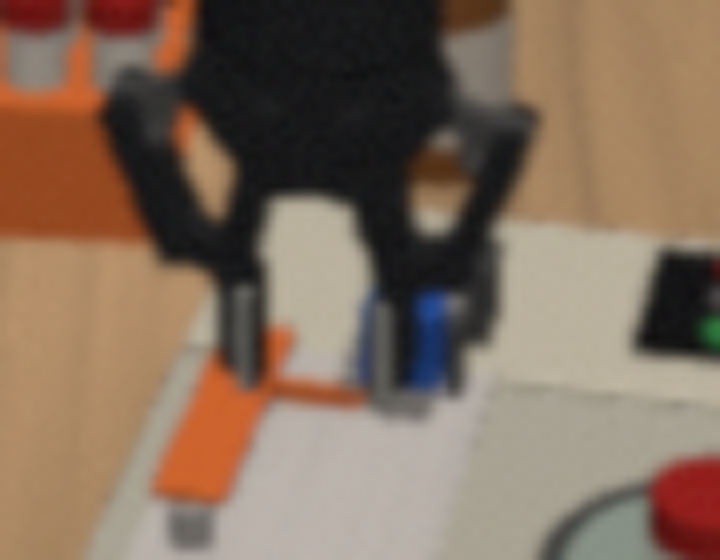

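>>> {"op": "move_arm", "data": {
  "increments": [
    [[0.4,2,0],[0,0,0],150],
    [[0,0,0],[0,0,0],150]
  ]
}}

```text
time_s: 9.02
ee_pos: [0.542, -0.0729, 0.1541]
eef_rot: [0.005, 0.774, 0.633, -0.001]
contact_force: [-1.4, -16.3, 10.2]
finger_gap: 0.412
```

>>> {"op": "move_arm", "data": {
  "increments": [
    [[0.4,2,0],[0,0,0],150],
    [[0,0,0],[0,0,0],150]
  ]
}}

```text
time_s: 9.28
ee_pos: [0.542, -0.0727, 0.1542]
eef_rot: [0.006, 0.775, 0.632, -0.003]
contact_force: [-3.7, -22.5, 9.8]
finger_gap: 0.41
```

>>> {"op": "move_arm", "data": {
  "increments": [
    [[0.4,2,0],[0,0,0],150],
    [[0,0,0],[0,0,0],150]
  ]
}}

```text
time_s: 9.52
ee_pos: [0.542, -0.0725, 0.1542]
eef_rot: [0.007, 0.775, 0.631, -0.004]
contact_force: [-4.6, -28.1, 10.9]
finger_gap: 0.41
```

```bash
python3 - <<'E'
from h import *
th=-.1947;P=np.array([.62199,-.0749,0]);Rb=np.array([[np.cos(th),-np.sin(th),0],[np.sin(th),np.cos(th),0],[0,0,1]])
for n in('side','top'):
    im=optics.get_image(n)
    for k in('lug_back','catch_top','jar'):
        for a in optics.pinpoint(k,im)[:1]: print(n,k,(Rb.T@(np.array(a['location'])-P)).round(4),round(a['score'],2))
E
python3 chk.py d
```

```text
side lug_back [-0.0559 -0.0028  0.1451] 0.43
side catch_top [-0.1065 -0.0271  0.1373] 0.73
side jar [ 0.0555 -0.0736  0.1123] 0.76
top catch_top [-0.1028 -0.0275  0.1322] 0.68
top jar [ 0.0556 -0.0769  0.1131] 0.55
{'time_s': 9.925, 'joints': [-0.1863, -0.0542, 1.5475, -0.0152, 1.6421, 0.0166], 'ee_pos': [0.5421, -0.0725, 0.1542], 'eef_rot': [0.0072, 0.7754, 0.6314, -0.0038], 'contact_force': [-6.0479, -28.0183, 11.4232], 'finger_gap': 0.4155}
tool y ang -11.68404795017619 tz [ 0.0032 -0.0161 -0.9999]
body xy [-0.0789 -0.0131]
```

View pics/top_d.png

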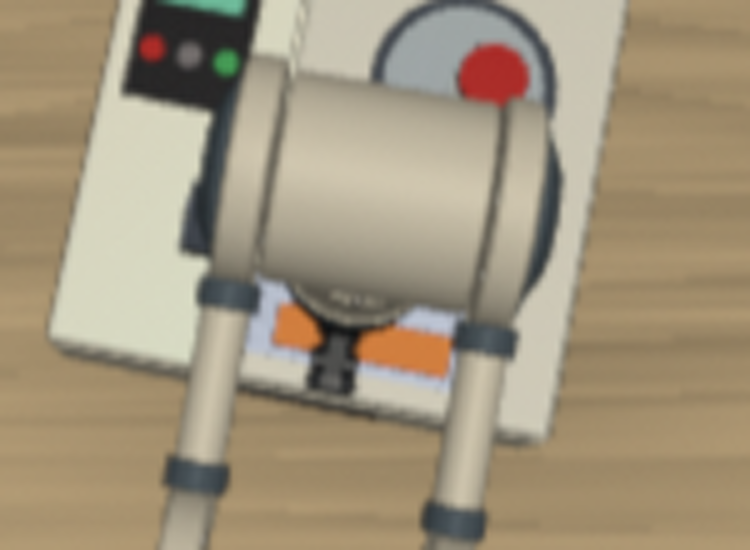

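The bolt is at its stop: the tip stands still while the push force climbs to 28 N, and the lug reads about 35–36 mm of travel. The catch is still down (z about 0.135). I'll ease the push a little, then lift.

>>> {"op": "move_arm", "data": {
  "increments": [
    [[-0.6,-3,0],[0,0,0],150],
    [[0,0,0],[0,0,0],150],
    [[0,0,-0.0],[0,0,0],150]
  ]
}}

```text
time_s: 10.4
ee_pos: [0.542, -0.0728, 0.1541]
eef_rot: [0.006, 0.775, 0.632, -0.002]
contact_force: [-3.3, -18.7, 10.0]
finger_gap: 0.408
```

>>> {"op": "move_arm", "data": {
  "increments": [
    [[0,0,4],[0,0,0],150],
    [[0,0,5],[0,0,0],150],
    [[0,0,6],[0,0,0],150],
    [[-1,-5,8],[0,0,0],150],
    [[-2,-8,15],[0,0,0],150],
    [[0,0,30],[0,0,0],150],
    [[0,0,30],[0,0,0],150],
    [[0,0,0],[0,0,0],150]
  ]
}}

```text
time_s: 11.4
ee_pos: [0.5395, -0.0801, 0.2533]
eef_rot: [0.003, 0.773, 0.635, 0.002]
contact_force: [-0.4, 0.4, -0.2]
finger_gap: 0.411
```

>>> {"op": "move_arm", "data": {
  "increments": [
    [[-10,45,10],[0,0,0],150],
    [[-20,50,0],[0,0,0],150],
    [[-20,50,0],[0,0,0],150],
    [[-20,50,0],[0,0,0],150],
    [[0,20,0],[0,0,0],150],
    [[0,0,0],[0,0,0],150],
    [[0,0,0],[0,0,0],150]
  ]
}}

```text
time_s: 12.28
ee_pos: [0.4684, 0.1345, 0.2583]
eef_rot: [-0.0, 0.773, 0.635, -0.0]
contact_force: [0.2, -0.6, 0.6]
finger_gap: 0.409
```

```bash
python3 - <<'E'
from h import *
th=-.1947;P=np.array([.62199,-.0749,0]);Rb=np.array([[np.cos(th),-np.sin(th),0],[np.sin(th),np.cos(th),0],[0,0,1]])
for n in('side','top'):
    im=optics.get_image(n)
    for k in('lug_back','catch_top','jar','dishes','bottle'):
        for a in optics.pinpoint(k,im)[:1]:
            L=np.array(a['location']); print(n,k,L.round(4),(Rb.T@(L-P)).round(4),round(a['score'],2))
E
python3 chk.py e
```

```text
side lug_back [ 0.5664 -0.0676  0.1483] [-0.056  -0.0036  0.1483] 0.69
side catch_top [ 0.5158 -0.0832  0.1478] [-0.1026 -0.0287  0.1478] 0.59
side jar [ 0.6651 -0.1583  0.112 ] [ 0.0584 -0.0735  0.112 ] 0.59
side dishes [ 0.4633 -0.3966 -0.0024] [-0.0935 -0.3463 -0.0024] 0.93
side bottle [ 0.5896  0.3267 -0.0006] [-0.1095  0.3877 -0.0006] 0.8
top lug_back [ 0.567  -0.0686  0.1491] [-0.0552 -0.0045  0.1491] 0.7
top catch_top [ 0.5145 -0.0844  0.1418] [-0.1036 -0.0301  0.1418] 0.57
top dishes [ 0.4604 -0.3974 -0.0031] [-0.0961 -0.3477 -0.0031] 0.81
top bottle [ 0.5694 -0.0666  0.1521] [-0.0532 -0.002   0.1521] 0.69
{'time_s': 12.875, 'joints': [0.2107, -0.2096, 1.5046, 0.0, 1.8466, 0.4067], 'ee_pos': [0.4684, 0.1349, 0.2588], 'eef_rot': [-0.0, 0.7729, 0.6345, 0.0], 'contact_force': [-0.639, 0.2845, -0.2187], 'finger_gap': 0.4135}
tool y ang -11.228835143112484 tz [ 0.  0. -1.]
body xy [-0.1913  0.1762]
```

View pics/top_e.png

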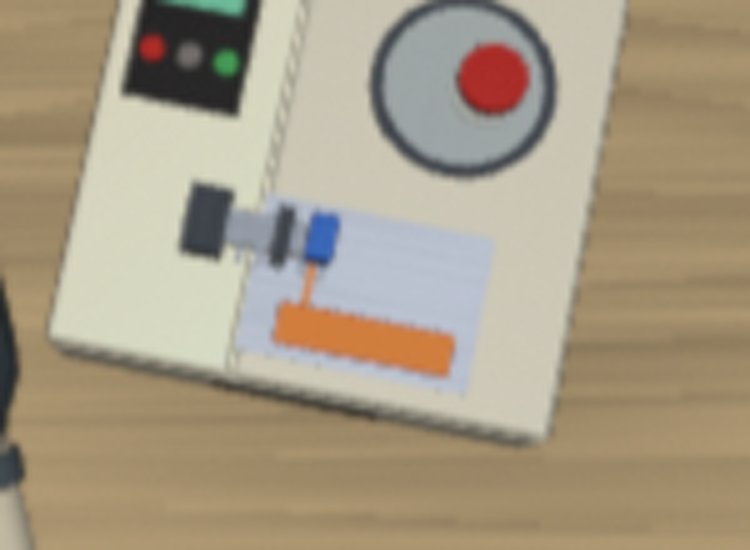

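View pics/side_e.png

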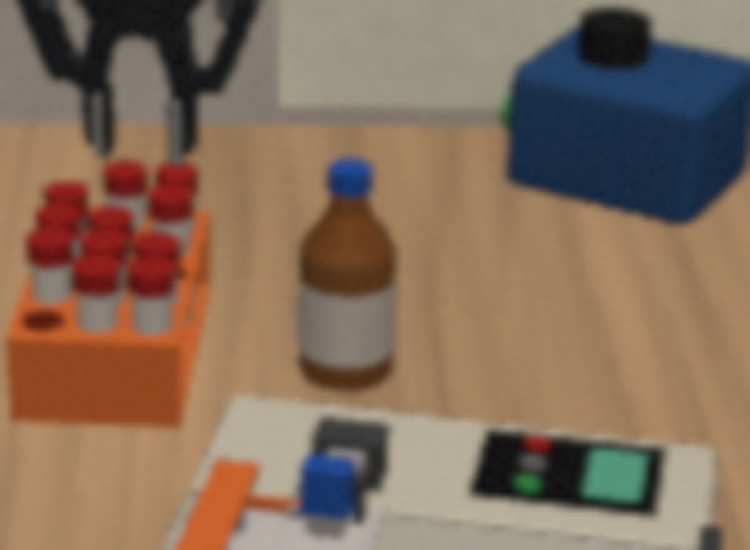

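```bash
python3 - <<'E'
from h import *
th=-.1947;P=np.array([.62199,-.0749,0]);Rb=np.array([[np.cos(th),-np.sin(th),0],[np.sin(th),np.cos(th),0],[0,0,1]])
for n in('top','side'):
    im=optics.get_image(n); save(im,n+'_f')
    K=np.array([[im['fx'],0,im['cx']],[0,im['fy'],im['cy']],[0,0,1]]); Y=[]
    for f in(n+'0',n+'_f'):
        I=cv2.imread(f'pics/{f}.png').astype(float)
        w=np.clip((I[:,:,0]-1.0*I[:,:,2]-45)/80,0,1)*(I[:,:,2]<120)
        m=np.zeros_like(w); 
        if n=='top': m[180:215,318:356]=1
        else: m[200:228,303:325]=1
        w*=m; yy,xx=np.mgrid[:400,:640]; c=np.array([(w*xx).sum(),(w*yy).sum()])/w.sum()
        u=cv2.undistortPoints(c.reshape(1,1,2),K,np.array(im['dist'],float)).ravel()
        d=im['R'].T@np.array([*u,1]); o=-im['R'].T@im['t']; z=.158 if n=='top' else .15
        X=o+d*(z-o[2])/d[2]; b=Rb.T@(X-P); Y.append(b); print(n,f,c.round(2),w.sum().round(1),b.round(4))
    print('travel',(Y[1]-Y[0]).round(4))
E
```

```text
top top0 [341.42 199.49] 40.7 [-0.0561 -0.0315  0.158 ]
top top_f [328.97 196.98] 39.8 [-0.0556  0.0037  0.158 ]
travel [0.0005 0.0351 0.    ]
side side0 [312.1  213.06] 50.8 [-0.0548 -0.0348  0.15  ]
side side_f [314.98 205.95] 49.9 [-0.0538 -0.0002  0.15  ]
travel [0.001  0.0346 0.    ]
```

```bash
python3 -c "
from h import *
print(ctrl.sign_off())"
```

```text
the job is handed in; nothing more can be done
None
```

The bolt is home in its keeper, the catch has sprung back up, and I've handed the job in at about 13 s of the 35 s; no verdict is reported.

**What I did:** one fingertip pressed the orange catch bar onto its stop with about 10–12 N. The other pushed the blue lug until it stopped dead, with the side force rising to 28 N and the catch still down. I then eased the push, lifted straight up and took the hand clear of the machine.

**Last checks:**
- **Bolt:** lug travel measured from pixels was 35.1 mm in the top view and 34.6 mm in the side view. With a start of up to 1.5 mm, that fits fully home at 36 mm. The network points gave only about 33.5 mm, but within their roughly 4 mm error, and the picture shows the bolt's end in the keeper.
- **Catch:** its top read 148 mm in the side view and 142 mm in the top view, where 146 mm is up. The two views disagree by 6 mm, but the top view also read it low (142.5 mm) at the start.
- **Jar, dishes and bottle:** upright and within a few mm of where they stood. In the last pictures the top view missed the jar and reported the lug as the bottle, which I ignored. The side view found both in place.
- **Hand:** contact force was near zero after the retreat.

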